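# Set the classroom laminator to hot and start it

## Robot

A 6-joint arm with a two-finger parallel gripper is mounted at the origin on the work surface. World frame = base frame: x ahead of the robot, y to its left, z up, the work surface at z = 0. Lengths are in m, angles in rad, forces in N, time in s.
With the tool pointing down it reaches from about 0.25 to 0.725 m from the base axis. Payload 4 kg.
Tool frame: the origin (TCP) lies midway between the tips of the shut fingers; the grasp point (between the pads) lies 19 mm behind it (r.hold_point_z is the distance from the TCP to the grasp point, in m); z points along the fingers, y is the line along which they close (so a half turn about z gives the same grasp; the last joint's range is limited). The gripper opens to 85 mm and grips with 20 to 120 N. Pads are 22 mm wide; open, the fingers measure 114 mm over their backs; the gripper's body (76 mm by 85 mm) begins 54 mm behind the grasp point. The pads swing forward as they close: fully open they stand 13 mm farther back than shut.
Start: joints at [0, 0.241, 0.005, 1.335, 0, 1.571], TCP at [0.5, -0, 0.231] pointing down, gripper open.
Joint ranges: [-2.72, 2.72], [-1.05, 1.87], [-1.09, 1.28], [-1.99, 2.15], [-1.42, 1.44], [-3.14, 3.14]. Speed limits (rad/s): [2.79, 2.79, 3.14, 3.14, 3.14, 3.14].

## Interface

Orientations are given as a unit quaternion [x, y, z, w].
In Python, from cell import r, camera, finder gives the robot as it stands.
- The arm moves only by the shell command python3 -m handwheel 'ROWS' [FORCE]. ROWS is JSON, a list of rows, each an object with "gripper": the opening, from -1 (shut) to 1 (fully open); "xyz": the shift along the world's x, y, z in m, a list of three; "spin": the turn about the world's z in degrees. In form: [{"gripper": gripper, "xyz": [dx, dy, dz], "spin": spin}, ...]. A call has 1 to 8 rows; each row shifts and turns the commanded pose from where the row before left it; what a row does not reach is not made up. A row lasts 1/8 s, in which the tool goes at most 62.5 mm and 10.7 degrees, less where a joint would pass 70% of its speed; a pose out of reach is approached as far as the arm can. A call with a gripper value outside its range is refused whole. The fingers move at their own pace and stop on an object; FORCE is the grip in N (left out, the last holds). Time passes only in rows, so rows that do not move let the fingers close. It gives the time, the measured TCP pose, the force, the opening and the grip force at its end, in the units of the state.
- r.get_obs(): the state, without advancing time (a new reading comes with each control period).
- camera(name): name is "scene" or "side" or "wrist"; returns a dict with "image" (480x640x3 uint8, red, green, blue), "intrinsics" (3x3 intrinsics, pixels), "eye" and "attitude" of the camera in the world. Camera axes: x right, y up, looking along -z (the intrinsics and any distortion apply to the point x, -y, -z); pixel columns grow to the right and rows downward; lengths in m; the calibration is good to about 2 mm. The wrist camera is an equidistant fisheye: a pixel r from the principal point sees the ray r / f radians off the axis. A picture is of the moment at which its call begins. There is no depth.
- r.close_job(): hands the job in; it is judged then, once.
Trained networks look in a picture, given as the dict that the camera call returned (one of the last four; its "shot" number tells which), for a name from the list of things; names that differ only in an ending like _2 or _b are one class to them, and where a whole thing is asked for, a point or a joint stands for the part that bears it (a point fixed in the world has none). Each returns a list of dicts, best first, with "conf" (0 to 1); they miss things now and then, are a little off and sometimes report something else, mostly with a low value. They report only what shows in the picture. A call takes as long as a camera call.
- finder.spot_in(picture, thing): "point" ([column, row] in pixels, amid what is visible of it).
- finder.cut_out(picture, thing): "mask" (480x640 bool, what is visible of it) and "point" ([column, row] in pixels, amid what is visible of it).
The state is a dict: "time_s": time; "joints": joint angles; "joint_vel": joint speeds; "tau": joint torques, N m; "eef_pos": TCP position; "orientation": TCP orientation; "ft_force": force on the tool from outside, world axes, zero at the start; "ft_torque": the same for the moment, N m; "grip_width": finger opening in m; "gripper_force": force on a finger pad.
Only numpy, scipy, OpenCV 4.12 (cv2) and the standard library are available. Lean on these libraries where they do the work, as an engineer would, in place of code of your own. Each camera call takes 0.05 s, during which the arm holds its last target. There are 200 camera calls.

## Task

Get the pouch laminator going for the children's drawings: with a fingertip, slide its mode lever from off, on past the cold notch, all the way home to the hot stop, and then press the large run button beside it fully in and let it go. Only push the lever, do not take hold of it; leave the small reverse button alone and do not move the art things standing around and on the machine.

Things in the scene. Friction and masses are not known exactly. Their poses are not given: they have to be found in the camera images.
- laminator: A3 pouch laminator, fixed in a run: 200 mm deep (x), 440 wide (y), light cover, dark end caps. Origin: centre of its underside. Its x axis points from the feed side (tray 55 mm high, out to x = -200 mm) to the exit side, its y axis to its left end. The right 130 mm is the dark control pod, flat top 97 mm above the table, with lever and buttons; the rest of the top is 95 mm high.
- lever_slot (a point): Middle of the lever's slot, on the flat top of the control pod (97 mm above the table), at x = 0, y = -185 mm in the laminator's frame. The slot runs along the laminator's x axis. Pale marks on its outer side: ring = off (at x = -18 mm), one bar = cold (middle), three bars = hot (x = +18 mm).
- lever_tip (a point): Middle of the top edge of the mode lever: an upright light-grey ribbed blade, 22 mm above the pod's top, 10 mm thick along the slot (x), 27 mm wide across it (y). At lever_slot -18 mm in x at off, +18 mm at hot. The pod's top is bare for 70 mm on its -x side at off; 46 mm sideways to the run button.
- mode_lever (a joint): Travel of the mode lever along the laminator's +x axis, m: 0 = off (start), 0.018 = cold, a spring notch where it clicks and stays, 0.036 = hot, the end stop. About 7 N along the slot takes it out of off (hump at 9 mm), and again out of cold (hump at 27 mm); past that hump it snaps home to the hot stop by itself and stays.
- run_key_top (a point): Centre of the top face of the run button: round light-grey cap, 28 mm across, standing 9 mm proud of the pod's top (106 mm above the table) at x = -45 mm, y = -125 mm in the laminator's frame: the larger of the two and the nearer to the feed side.
- run_key (a joint): How far the run button is pressed, in m: 0 = out, 0.005 = fully in. A spring button: it starts to move at 1.5 N and is fully in at 5 N; springs back when let go.
- reverse_key_top (a point): Centre of the top face of the reverse button (leave alone): round light-grey cap, 16 mm across, 7 mm proud, at x = +25 mm, y = -125 mm in the laminator's frame.
- reverse_key (a joint): How far the reverse button is pressed, in m: 0 = out, 0.005 = fully in.
- eraser: Loose eraser lying on the roller cover left of the control pod, 55 x 22 x 13 mm. Origin: centre of its underside.
- tape_roll: Loose roll of paper tape lying flat on the roller cover, 66 mm across, 18 mm high. Origin: centre of its underside.
- glue_stick: Loose glue stick standing on the table, 30 mm across, 100 mm tall, near the laminator's right end. Origin: centre of its underside.
- saucer: Loose white porcelain saucer on the table, 104 mm across, 20 mm high, near the laminator's right end. Origin: centre of its underside.
- felt_pen: Loose felt pen lying on the roller cover along its feed edge, 150 mm long, 11 mm thick. Origin: under its middle; its x axis runs along it.
- pen_pot: Loose clear pot with pens behind the laminator, 74 mm across, pens up to 190 mm high. Origin: centre of its underside.
- wash_bowl: Loose blue ceramic brush-washing bowl on the table off the laminator's left end, 148 mm across, 67 mm high. Origin: centre of its underside.
- pencil_box: Loose pink pencil box on the table off the laminator's left end, 77 x 117 mm, 36 mm high. Origin: centre of its underside.

How it is judged:
On the way, in this order (a step that is already met when the one before it is completed fails the run):
1. the mode lever has been slid past cold to the hot stop (value of joint mode_lever above 0.033 m), for 0.2 s.
2. with the lever at hot, the run button is pressed fully in (value of joint run_key above 0.004 m and value of joint mode_lever above 0.033 m), for 0.05 s.
At the end, for the whole second after the job is handed in: The mode lever rests within 3 mm of the hot stop (joint over 0.033 m), the run button has been pressed at least 4 mm in after that and is out again (within 1.5 mm), the reverse button is out, and none of the eight art things has moved by 20 mm (value of joint mode_lever above 0.033 m and velocity of joint mode_lever below 0.01 m/s and value of joint run_key below 0.0015 m and value of joint reverse_key below 0.002 m and distance of each of eraser, tape_roll, glue_stick, saucer, felt_pen, pen_pot, wash_bowl, pencil_box from where it was at the start of the episode below 0.02 m); the robot touches nothing.
It fails at once if the run button is pressed before the lever is at hot (value of joint run_key above 0.003 m and value of joint mode_lever below 0.03 m).
It fails at once if the reverse button is pressed (value of joint reverse_key above 0.0025 m).
It fails at once if the lever is gripped: squeezed from both sides, or from front and back, at once ((contact force between the fingers and mode_lever_c2 above 2 N and contact force between the fingers and mode_lever_c3 above 2 N) or (contact force between the fingers and mode_lever_c0 above 2 N and contact force between the fingers and mode_lever_c1 above 2 N)).
It fails at once if an art thing on or around the laminator is moved by 20 mm or lifted (distance of any of eraser, tape_roll, glue_stick, saucer, felt_pen, pen_pot, wash_bowl, pencil_box from where it was at the start of the episode above 0.02 m).
It also fails if it takes over 42 s, if anything falls off the work surface, if the arm or the gripper's body presses on something with over 40 N, if the wrist force passes 120 N, or if a joint passes its speed limit or range.

## Working session

There is one attempt and no reset: what is moved stays moved. The work goes in short steps, Python scripts to look and compute and a shell command to move; the robot and the scene stay as the last step left them, time stands still between calls to the robot, and variables do not carry over. Pictures are saved under pics/ and viewed, at most 10 in all, crops included, and the job is handed in when it is done.

```bash
mkdir -p pics; cat > h.py <<'E'
import numpy as np, cv2
from scipy.spatial.transform import Rotation as R
from cell import r, camera, finder
def att(p):
    a=np.array(p["attitude"],float)
    return a if a.shape==(3,3) else R.from_quat(a).as_matrix()
def ray(p,uv,fish=False):
    K=np.array(p["intrinsics"]); x=(uv[0]-K[0,2])/K[0,0]; y=(uv[1]-K[1,2])/K[1,1]
    if fish:
        t=np.hypot(x,y); s=np.sin(t)/max(t,1e-9); d=np.array([x*s,-y*s,-np.cos(t)])
    else: d=np.array([x,-y,-1.])
    return att(p)@d
def onz(p,uv,z,fish=False):
    d=ray(p,uv,fish); e=np.array(p["eye"]); return e+d*(z-e[2])/d[2]
def save(p,n): cv2.imwrite(f"pics/{n}.png",cv2.cvtColor(p["image"],cv2.COLOR_RGB2BGR))
E
python3 - <<'E'
from h import *
Z=dict(lever_tip=.119,run_key_top=.106,reverse_key_top=.104,lever_slot=.097,eraser=.10,tape_roll=.105,glue_stick=.05,saucer=.01,felt_pen=.1,pen_pot=.08,laminator=.09)
for n in ["scene","side","wrist"]:
    p=camera(n); save(p,n+"0"); print(n,p["eye"],np.shape(p["attitude"]))
    for t,z in Z.items():
        for q in finder.spot_in(p,t)[:2]:
            print(t,np.round(q["point"]),round(q["conf"],2),onz(p,q["point"],z,n=="wrist").round(3))
E
```

```text
scene [1.1893897  0.47302496 0.86092511] (4,)
lever_tip [218. 221.] 0.41 [ 0.558 -0.085  0.119]
reverse_key_top [230. 243.] 0.46 [ 0.591 -0.035  0.104]
reverse_key_top [335. 241.] 0.45 [0.492 0.153 0.104]
lever_slot [301. 267.] 0.8 [0.582 0.121 0.097]
eraser [277. 261.] 0.69 [0.589 0.073 0.1  ]
eraser [233. 245.] 0.44 [ 0.59  -0.029  0.1  ]
tape_roll [319. 282.] 0.92 [0.605 0.174 0.105]
glue_stick [175. 222.] 0.67 [ 0.546 -0.222  0.05 ]
felt_pen [336. 240.] 0.52 [0.485 0.151 0.1  ]
pen_pot [264. 339.] 0.68 [0.749 0.134 0.08 ]
laminator [305. 266.] 0.71 [0.57  0.125 0.09 ]
side [0.43244281 0.84641147 0.62185594] (4,)
lever_tip [342. 255.] 0.5 [0.481 0.179 0.119]
run_key_top [332. 201.] 0.69 [ 0.52  -0.032  0.106]
run_key_top [292. 225.] 0.3 [0.591 0.074 0.106]
lever_slot [322. 279.] 0.64 [0.51  0.223 0.097]
eraser [292. 225.] 0.69 [0.591 0.064 0.1  ]
tape_roll [285. 247.] 0.69 [0.591 0.148 0.105]
glue_stick [329. 169.] 0.74 [ 0.557 -0.297  0.05 ]
saucer [380. 197.] 0.59 [ 0.416 -0.23   0.01 ]
felt_pen [340. 255.] 0.59 [0.486 0.153 0.1  ]
pen_pot [213. 252.] 0.9 [0.732 0.148 0.08 ]
pen_pot [295. 224.] 0.61 [0.592 0.031 0.08 ]
laminator [322. 280.] 0.71 [0.511 0.215 0.09 ]
laminator [322. 188.] 0.18 [ 0.554 -0.118  0.09 ]
wrist [0.50025813 0.0846995  0.37250301] (4,)
lever_tip [370. 338.] 0.6 [ 0.543 -0.082  0.119]
run_key_top [336. 277.] 0.81 [ 0.515 -0.034  0.106]
reverse_key_top [425. 275.] 0.5 [ 0.587 -0.033  0.104]
reverse_key_top [575.  92.] 0.44 [0.715 0.127 0.104]
lever_slot [341. 165.] 0.6 [0.517 0.053 0.097]
eraser [435. 140.] 0.72 [0.588 0.074 0.1  ]
tape_roll [433.  51.] 0.86 [0.583 0.141 0.105]
glue_stick [359. 402.] 0.64 [ 0.548 -0.219  0.05 ]
saucer [245. 379.] 0.65 [ 0.408 -0.219  0.01 ]
felt_pen [297.  39.] 0.71 [0.485 0.146 0.1  ]
pen_pot [574.  90.] 0.95 [0.733 0.133 0.08 ]
pen_pot [437. 141.] 0.61 [0.596 0.073 0.08 ]
laminator [343. 163.] 0.68 [0.519 0.054 0.09 ]
```

View pics/wrist0.png

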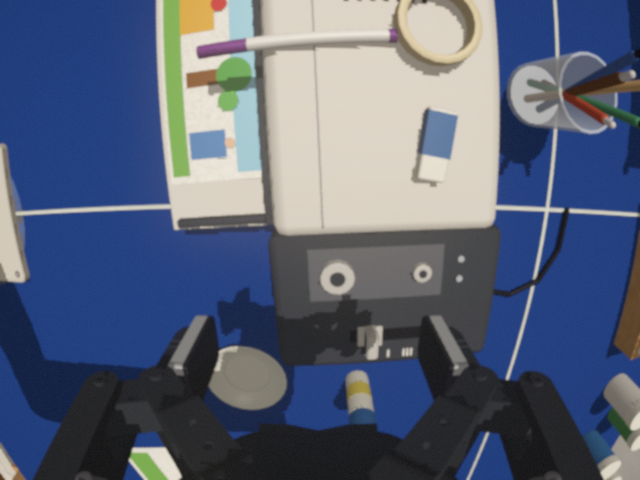

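View pics/scene0.png

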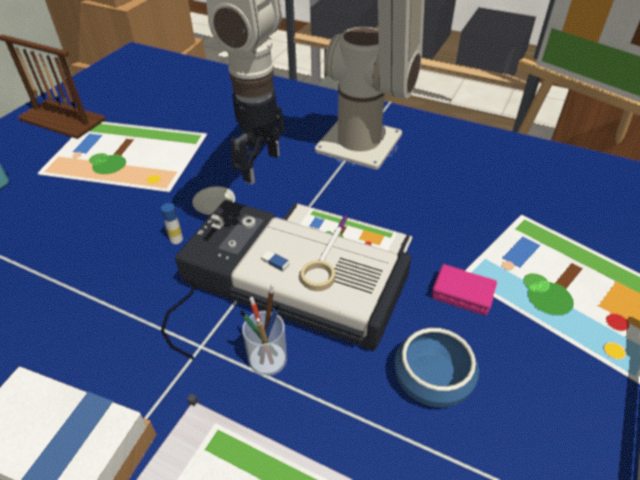

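The wrist view shows the run button at (338,278), reverse at (422,273), the lever at (373,342) and the bars at 388–407. The laminator is aligned with world x. Run to reverse measures 72 mm against 70 expected, so the lever should be near (0.543, -0.094). I'll shut the fingers, move above the spot behind the lever and look again.

```bash
python3 -m handwheel '[{"gripper":-1,"xyz":[0,-0.03,0],"spin":0},{"gripper":-1,"xyz":[0,-0.03,-0.02],"spin":0},{"gripper":-1,"xyz":[0,-0.034,-0.02],"spin":0},{"gripper":-1,"xyz":[0,0,-0.02],"spin":0},{"gripper":-1,"xyz":[0,0,0],"spin":0},{"gripper":-1,"xyz":[0,0,0],"spin":0}]' 40
python3 - <<'E'
from h import *
o=r.get_obs(); print(o["eef_pos"],R.from_quat(o["orientation"]).as_matrix().round(2).tolist(),o["grip_width"],o["ft_force"])
p=camera("wrist"); save(p,"wrist1"); print(p["eye"])
for t,z in dict(lever_tip=.119,run_key_top=.106,reverse_key_top=.104).items():
    for q in finder.cut_out(p,t)[:2]:
        print(t,np.round(q["point"]),round(q["conf"],2),onz(p,q["point"],z,True).round(4),q["mask"].sum())
E
```

```text
time_s: 2.55
eef_pos: [0.5004, -0.0938, 0.172]
orientation: [0.707, 0.707, 0.0, 0.0]
ft_force: [0.1, -0.4, 0.6]
grip_width: 0.0001
gripper_force: 0.0
[ 0.50042186 -0.09383409  0.17201386] [[-0.0, 1.0, 0.0], [1.0, 0.0, -0.0], [-0.0, 0.0, -1.0]] 6.134686036975883e-05 [ 0.06464157 -0.39381153  0.61577708]
[ 0.50052645 -0.00910787  0.31321232]
lever_tip [391. 264.] 0.63 [ 0.5422 -0.0877  0.119 ] 1362
lever_tip [465.  18.] 0.57 [0.5798 0.0531 0.119 ] 1789
run_key_top [344. 170.] 0.91 [ 0.5149 -0.036   0.106 ] 1819
reverse_key_top [459. 168.] 0.96 [ 0.5837 -0.0327  0.104 ] 507
```

View pics/wrist1.png

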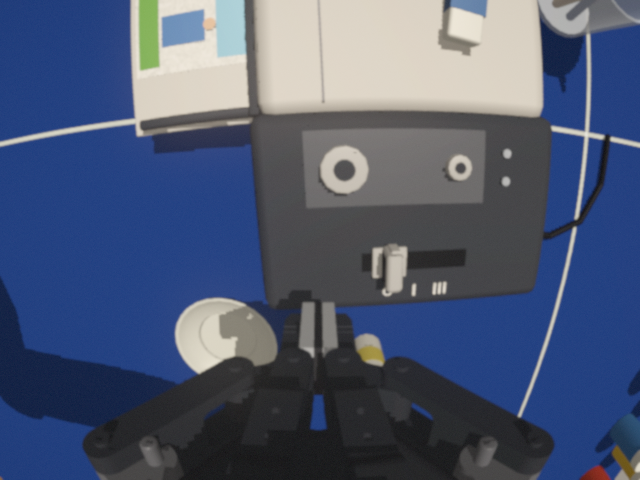

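The lever top is at about (397,272), the slot row at about 260 and the fingers at (318,330). The yaw is about 2–3°, so the expected lever tip is (0.545, -0.094), which is in line with the finger. I'll descend behind it and push.

```bash
python3 -m handwheel '[{"gripper":-1,"xyz":[0,0,-0.03],"spin":0},{"gripper":-1,"xyz":[0,0,-0.024],"spin":0},{"gripper":-1,"xyz":[0,0,-0.012],"spin":0},{"gripper":-1,"xyz":[0,0,0],"spin":0}]'
python3 -m handwheel '[{"gripper":-1,"xyz":[0.01,0,0],"spin":0},{"gripper":-1,"xyz":[0.008,0,0],"spin":0},{"gripper":-1,"xyz":[0.005,0,0],"spin":0},{"gripper":-1,"xyz":[0.005,0,0],"spin":0}]'
```

```text
time_s: 3.25
eef_pos: [0.4996, -0.0938, 0.105]
orientation: [0.707, 0.707, -0.0, -0.001]
ft_force: [0.2, -0.9, 0.3]
grip_width: 0.0002
gripper_force: 0.0
time_s: 3.75
eef_pos: [0.5276, -0.094, 0.1054]
orientation: [0.707, 0.707, -0.001, -0.001]
ft_force: [-7.0, 0.5, 3.4]
grip_width: 0.0001
gripper_force: 3.5
```

Contact as expected, at 7 N. I'll keep pushing.

```bash
python3 -m handwheel '[{"gripper":-1,"xyz":[0.005,0,0],"spin":0},{"gripper":-1,"xyz":[0.005,0,0],"spin":0},{"gripper":-1,"xyz":[0.005,0.001,0],"spin":0},{"gripper":-1,"xyz":[0.005,0,0],"spin":0}]'
python3 -m handwheel '[{"gripper":-1,"xyz":[0.004,0,0],"spin":0},{"gripper":-1,"xyz":[0.004,0.001,0],"spin":0},{"gripper":-1,"xyz":[0.003,0,0],"spin":0},{"gripper":-1,"xyz":[0,0,0],"spin":0}]'
python3 - <<'E'
from h import *
p=camera("wrist"); save(p,"wrist2")
for q in finder.spot_in(p,"lever_tip")[:2]: print(q["point"],q["conf"],onz(p,q["point"],.119,True))
E
```

```text
time_s: 4.25
eef_pos: [0.5467, -0.093, 0.1051]
orientation: [0.707, 0.707, -0.001, -0.001]
ft_force: [-6.5, 0.8, 3.8]
grip_width: -0.0002
gripper_force: 3.3
time_s: 4.75
eef_pos: [0.5599, -0.092, 0.1054]
orientation: [0.707, 0.707, 0.0, 0.001]
ft_force: [0.3, -0.3, 0.3]
grip_width: 0.0003
gripper_force: 0.0
[366.1, 316.9] 0.68 [ 0.57918302 -0.08133032  0.119     ]
```

View pics/wrist2.png

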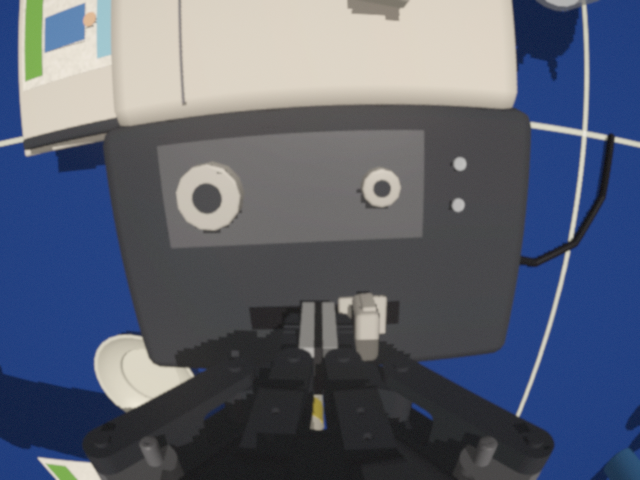

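The lever sits at about (366,317). It has travelled 37 mm, is snapped into hot, and the finger is free of it with force near 0. Next I'll back off, rise and move over the run button at (0.515, -0.035).

```bash
python3 -m handwheel '[{"gripper":-1,"xyz":[-0.015,0,0],"spin":0},{"gripper":-1,"xyz":[0,0,0.03],"spin":0},{"gripper":-1,"xyz":[-0.01,0.02,0.01],"spin":0},{"gripper":-1,"xyz":[-0.02,0.037,0],"spin":0},{"gripper":-1,"xyz":[0,0,-0.02],"spin":0},{"gripper":-1,"xyz":[0,0,-0.01],"spin":0},{"gripper":-1,"xyz":[0,0,0],"spin":0}]'
python3 -m handwheel '[{"gripper":-1,"xyz":[0,0,-0.006],"spin":0},{"gripper":-1,"xyz":[0,0,-0.004],"spin":0},{"gripper":-1,"xyz":[0,0,-0.004],"spin":0},{"gripper":-1,"xyz":[0,0,0],"spin":0}]'
```

```text
time_s: 5.72
eef_pos: [0.513, -0.0346, 0.1144]
orientation: [0.707, 0.707, -0.001, -0.001]
ft_force: [1.1, 0.8, -0.3]
grip_width: 0.0002
gripper_force: 0.0
time_s: 6.22
eef_pos: [0.5144, -0.0352, 0.1017]
orientation: [0.707, 0.707, 0.0, 0.0]
ft_force: [-0.4, 0.4, 3.8]
grip_width: -0.0001
gripper_force: 2.2
```

Force is 3.8 N, nearly in. I'll press about 3 mm further and hold.

```bash
python3 -m handwheel '[{"gripper":-1,"xyz":[0,0,-0.0015],"spin":0},{"gripper":-1,"xyz":[0,0,-0.0015],"spin":0},{"gripper":-1,"xyz":[0,0,0],"spin":0}]'
```

```text
time_s: 6.6
eef_pos: [0.5144, -0.0352, 0.1009]
orientation: [0.707, 0.707, 0.001, 0.001]
ft_force: [-4.5, -1.1, 17.2]
grip_width: 0.0001
gripper_force: 8.5
```

At 17 N with the travel stopped, the button is fully in. I'll release, rise and check.

```bash
python3 -m handwheel '[{"gripper":-1,"xyz":[0,0,0.01],"spin":0},{"gripper":-1,"xyz":[0,0,0.03],"spin":0},{"gripper":-1,"xyz":[0,-0.02,0.04],"spin":0},{"gripper":-1,"xyz":[0,-0.03,0.02],"spin":0},{"gripper":-1,"xyz":[0,0,0],"spin":0},{"gripper":-1,"xyz":[0,0,0],"spin":0}]'
python3 - <<'E'
from h import *
p=camera("wrist"); save(p,"wrist3")
for t,z in dict(lever_tip=.119,run_key_top=.106,reverse_key_top=.104,eraser=.1,glue_stick=.05,saucer=.01).items():
    for q in finder.spot_in(p,t)[:1]: print(t,q["point"],q["conf"],onz(p,q["point"],z,True).round(3))
E
```

```text
time_s: 7.35
eef_pos: [0.5133, -0.0846, 0.1973]
orientation: [0.707, 0.707, -0.0, -0.001]
ft_force: [0.4, 0.0, -0.3]
grip_width: 0.0
gripper_force: 0.0
lever_tip [359.9, 349.8] 0.35 [ 0.543 -0.155  0.119]
run_key_top [323.3, 178.7] 0.65 [ 0.517 -0.036  0.106]
reverse_key_top [426.5, 175.9] 0.97 [ 0.584 -0.033  0.104]
eraser [435.5, 28.4] 0.83 [0.589 0.066 0.1  ]
glue_stick [363.6, 347.2] 0.56 [ 0.556 -0.2    0.05 ]
saucer [217.5, 331.3] 0.56 [ 0.406 -0.21   0.01 ]
```

View pics/wrist3.png

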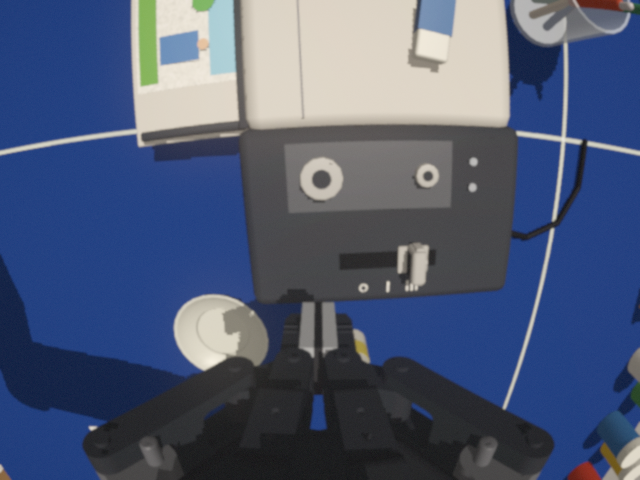

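The lever at (415,265) stands at the three bars, the run button (322,179) is out again, and the art things are undisturbed. I'll hand in.

```bash
python3 -c "
from cell import r
print(r.close_job())"
```

```text
the job is handed in; nothing more can be done
None
```

I pushed the mode lever to the hot stop, then pressed the run button fully in and released it. The reverse button and the art things near the pod look undisturbed. I handed the job in at about 7.4 s; no verdict came back.

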